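Set the heat ring of a plate warmer, leaving its timer knob alone

ROBOT

A 7-joint arm with a two-finger parallel gripper is mounted at the origin on a cart in front of the work surface, level with it; the furniture and walls round the work are solid. World frame = base frame: x ahead of the robot, y to its left, z up, the work surface at z = 0. Lengths are in m, angles in rad, forces in N, time in s.
With the tool pointing down it reaches from about 0.35 to 0.9 m from the base axis. Payload 19.9 kg.
Tool frame: the origin (TCP) lies at the very end of the fingers, on their centre line; the grasp point (between the pads) lies 19 mm behind it (env.grip_depth is the distance from the TCP to the grasp point, in m); z points along the fingers, y is the line along which they close (so a half turn about z gives the same grasp; the last joint's range is limited). The gripper opens to 85 mm and grips with 20 to 120 N. Pads are 22 mm wide; open, the fingers measure 114 mm over their backs; the gripper's body (76 mm by 85 mm) begins 54 mm behind the grasp point. The pads swing forward as they close: fully open they stand 13 mm farther back than shut.
Start: joints at [1.26, 0.417, -0.01, 1.614, 0.005, 1.111, -0.053], TCP at [0.167, -0.602, 0.231] pointing down, gripper open.
Joint ranges: [-2.81, 2.81], [-0.39, 2.02], [-1.27, 1.25], [0.06, 2.57], [-1.19, 4.33], [0.19, 2], [-2.82, 2.82]. Speed limits (rad/s): [1.89, 1.89, 2.39, 2.39, 3.01, 3.01, 3.01].

INTERFACE

Orientations are given as a unit quaternion [w, x, y, z].
In Python, from plant import get_obs, camera, workorder, env gives the robot as it stands.
- The arm moves only by the tool carry_out, never from a script. Its argument "increments" is a list of rows, each a list of 3 entries, a list of its own where there are three numbers: the shift along the tool's x, y, z in units of 2.5 cm (1.0 is 2.5 cm), then the turn, a rotation vector about the tool's x, y, z in units of 0.12 rad (1.0 is 0.12 rad), then the opening, from 0 (shut) to 1 (fully open). In form: [[[tx, ty, tz], [ax, ay, az], jaw], ...]. A call has 1 to 8 rows; each row shifts and turns the commanded pose from where the row before left it, along the tool's axes as they then stand; what a row does not reach is not made up. A row lasts 1/12 s, in which the tool goes at most 41.7 mm and 7.16 degrees, less where a joint would pass 70% of its speed; a pose out of reach is approached as far as the arm can. A call with a number of a shift or a turn outside -1 to 1 is refused whole. A call with a gripper value outside its range is refused whole. The fingers move at their own pace and stop on an object; "squeeze" is the grip in N (left out, the last holds). Time passes only in rows, so rows that do not move let the fingers close. It gives the time, the measured TCP pose, the force, the opening and the grip force at its end, in the units of the state.
- get_obs(): the state, without advancing time (a new reading comes with each control period).
- camera(name): name is "side" or "top"; returns a dict with "color" (384x512x3 uint8, red, green, blue), "intrinsics" (3x3 intrinsics, pixels), "R" (3x3) and "t" (3): a world point X has camera coordinates R X + t. Camera axes: x right, y down, z forward; pixel columns grow to the right and rows downward; lengths in m; the calibration is good to about 2 mm. A picture is of the moment at which its call begins. There is no depth.
- workorder.close_job(): hands the job in; it is judged then, once.
The state is a dict: "clock": time; "q": joint angles; "joint_vel": joint speeds; "joint_efforts": joint torques, N m; "eef_pos": TCP position; "tcp_rot": TCP orientation; "wrist_force": force on the tool from outside, world axes, zero at the start; "wrist_torque": the same for the moment, N m; "finger_gap": finger opening in m; "gripper_force": force on a finger pad.
Only numpy, scipy, OpenCV 4.12 (cv2) and the standard library are available. Lean on these libraries where they do the work, as an engineer would, in place of code of your own. Each camera call takes 0.05 s, during which the arm holds its last target. There are 200 camera calls.

TASK

On the plate warmer, turn only the grey outer heat ring clockwise until its orange tab bears against the brass spring-backed stop pin; let the spring push back lightly for about a second, without forcing it, and let go. The black timer knob in the middle of the ring must stay as it is set. Then press the green start button fully down and let go, leaving the dish on the warmer and the other things where they are.

Things in the scene. Friction and masses are not known exactly. Their poses are not given: they have to be found in the camera images.
- warmer: the plate warmer, a steel box with a black top panel, 170 (x) x 310 (y) x 50 mm, fixed; a wall cabinet hangs behind it, from x = 0.57 m on and 0.45 m above the worktop; origin at the centre of its underside, z up, front looks to its -x. Heating plate (disc, 108 mm across, 3 mm high) at (0, +98) mm with a low glass dish on it, the concentric control at (0, -88) mm, the start button at (0, 0) mm
- ring_grip (a point): point on the vertical axis of the control, 18 mm above the panel, halfway up the ring's round grip drum (55 mm across, 7 to 28 mm above the panel). Under the drum is a flange 72 mm across, 5 mm high at its edge, 7 mm at the drum: fingertips closing on the drum stay 8 mm or more above the panel. Its x axis points at the tab and turns with the ring
- ring_tab (a point): centre of the small orange tab (12 mm radial, 8 mm wide, top 6 mm above the panel) on the ring's flange, 42 mm from the control's axis
- heat_ring (a joint): angle of the outer ring, rad, 0 with the tab at the warmer's right (10 deg to the back of its -y), grows clockwise seen from above, end 2.9. Starts at 0 to 0.35; the tab meets the pin somewhere between 1.1 and 2.0, different each time. Friction about 0.1 N m; it stays where it is left
- pin (a point): centre of the brass stop pin (8 mm across, top 6 mm above the panel), 42 mm from the control's axis, at a different place round the dial each time. Tab and pin touch when their centres are 8 mm apart
- stop_pin: the same pin's mount, origin on the control's axis at the height of the panel. Pushed clockwise the pin yields about this axis against a spring of 12 N m per rad: 0.05 rad past touch is 0.6 N m, about 14 N on the pin. It should feel 4 N or more for half a second, and never over 18 N (0.76 N m); when the ring is let go, the spring may turn it back a little
- timer_mark (a point): white mark at the edge of the black inner timer knob (27 mm across, from 28.5 to 43 mm above the panel, on the same axis as the ring), 11 mm from the axis. The knob turns very lightly, by 0.006 N m, and is not to be turned
- start_button_top (a point): centre of the top face of the green start button, 20 mm across; it goes down 5 mm against a spring and takes 4 N to be fully down
- start_button (a joint): travel of the start button, m, 0 up, 0.005 fully down
- sauce_dish: small pale glass dish, 89 mm across, 34 mm high, loose on the heating plate; origin at the centre of its underside
- honey: honey pot shaped like a hive, 76 mm across, 82 mm high, a bystander; origin at the centre of its underside
- tin: small food tin, 75 mm across, 58 mm high, a bystander; origin at the centre of its underside
- spoon_small: teaspoon, 130 mm long, 11 mm high, a bystander; origin at the centre of its underside

How it is judged:
By the outcome, as a careful person would: the job done as asked, in the order asked, and still so for the second after the job is handed in, with the robot touching nothing.
It also fails if it takes over 64 s, if anything falls off the work surface, if the arm or the gripper's body presses on something with over 40 N, if the wrist force passes 120 N, or if a joint passes its speed limit or range.

## Working session

There is one attempt and no reset: what is moved stays moved. The work goes in short steps, Python scripts to look and compute and a tool call to move; the robot and the scene stay as the last step left them, time stands still between calls to the robot, and variables do not carry over. Pictures are saved under pics/ and viewed, at most 10 in all, crops included, and the job is handed in when it is done.

Besides the shell and the picture viewer there is one more tool, called after "Emit:" as name([rows], argument=value, ...), one row to a line, values as JSON. carry_out: Moves the arm, as the interface text tells. Shifts and turns lie within -1 to 1; 1 stands for 2.5 cm of shift or 0.12 rad of turn. Its arguments: {"type":"object","properties":{"increments":{"type":"array","items":{"type":"array"}},"squeeze":{"type":"number"}},"required":["increments"]}

```bash
mkdir -p pics; ls; python3 - <<'E'
from plant import get_obs, camera, env
import cv2,numpy as np
o=get_obs(); print(o)
for n in("top","side"):
    c=camera(n); cv2.imwrite(f"pics/{n}0.png",cv2.resize(c["color"][:,:,::-1],(768,576))); print(n,c["intrinsics"],c["R"],c["t"])
print(env.grip_depth)
E
```

```text
pics
{'clock': 0.0, 'q': array([ 1.25950325,  0.41795179, -0.01029319,  1.61419962,  0.00469755,
        1.11068278, -0.0529893 ]), 'joint_vel': array([-3.05288382e-05, -9.09732604e-04, -8.77116262e-04, -4.45420944e-04,
       -6.58795530e-04, -1.38801968e-05,  4.05731101e-04]), 'joint_efforts': array([-9.12118376e-04, -8.64454150e+01,  6.78839218e-01, -4.34901631e+01,
        1.90947909e-02,  7.44764402e-03, -1.47222369e-05]), 'eef_pos': array([ 0.16647223, -0.6020533 ,  0.23066346]), 'tcp_rot': array([-5.95388921e-04,  9.90914463e-01,  1.34492220e-01, -1.27774992e-04]), 'wrist_force': array([ 0.58481497,  0.1471635 , -0.70417717]), 'wrist_torque': array([-0.03552448,  0.01229246,  0.00447621]), 'gripper_force': 0.0, 'finger_gap': 0.0853220070786355}
top [[492.41450734   0.         257.97652283]
 [  0.         492.41450734 193.65154193]
 [  0.           0.           1.        ]] [[ 0.0218508  -0.9997581   0.00250821]
 [-0.99785955 -0.02196383 -0.06159472]
 [ 0.06163491 -0.00115694 -0.99809809]] [0.02566004 0.46224635 1.66674037]
side [[355.56066122   0.         256.36150246]
 [  0.         355.56066122 192.697432  ]
 [  0.           0.           1.        ]] [[-0.93211929 -0.36212188  0.0046233 ]
 [-0.23996966  0.60803157 -0.75677749]
 [ 0.27123458 -0.70651635 -0.65365622]] [0.45164256 0.14915005 1.03855865]
0.0187
```

View pics/top0.png

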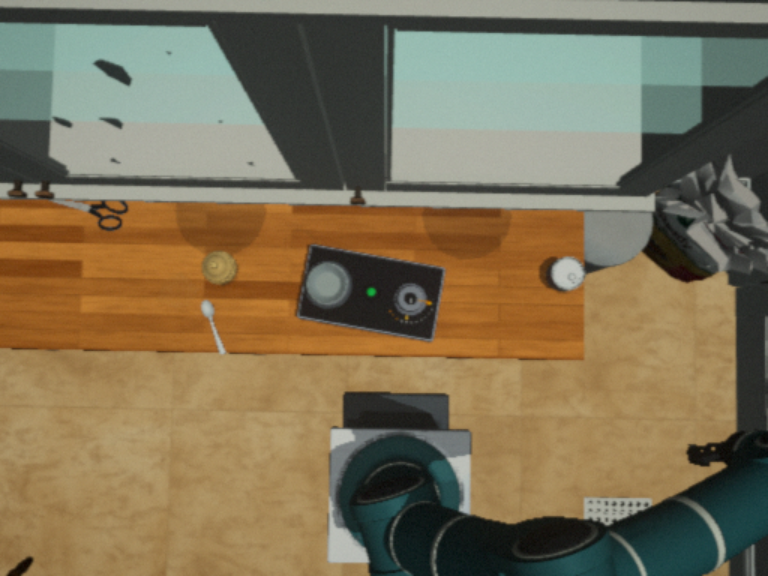

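View pics/side0.png

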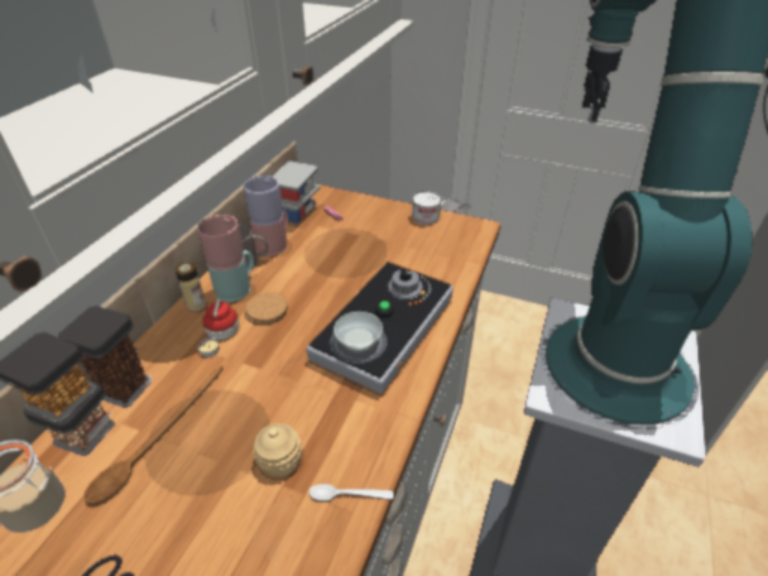

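The top view shows the warmer yawed a little, with the dial near (409,299), the tab to its right near (430,303), the button at (371,292) and the dish at (328,285). I'll enlarge the dial and measure.

```bash
cat > h.py <<'E'
import numpy as np,cv2
from plant import get_obs,camera
def ray(c,uv,z):
    d=np.linalg.inv(c["intrinsics"])@np.array([uv[0],uv[1],1.]); R,t=c["R"],c["t"]
    o=-R.T@t; d=R.T@d; return o+d*(z-o[2])/d[2]
def proj(c,X):
    p=c["intrinsics"]@(c["R"]@np.asarray(X,float)+c["t"]); return p[:2]/p[2]
def cen(img,lo,hi,roi):
    x0,y0,x1,y1=roi; h=cv2.cvtColor(img[y0:y1,x0:x1],cv2.COLOR_RGB2HSV); m=cv2.inRange(h,lo,hi)
    n,l,s,ce=cv2.connectedComponentsWithStats(m); return [(s[i,4],ce[i]+[x0,y0]) for i in range(1,n) if s[i,4]>1]
E
python3 - <<'E'
from h import *
c=camera("top");im=c["color"]
cr=im[160:232,194:300]; a=cv2.resize(im[182:220,250:298],(768,608)[:2],interpolation=cv2.INTER_CUBIC)
cv2.imwrite("pics/d0.png",cv2.resize(a,(758,600))[:,:,::-1])
roi=(190,150,305,235)
print("green",cen(im,(45,120,60),(80,255,255),roi))
for s,p in cen(im,(5,120,80),(30,255,255),(250,182,292,218)): print("or",s,p,ray(c,p,.056),im[int(p[1]+.5),int(p[0]+.5)])
h=cv2.cvtColor(im,cv2.COLOR_RGB2HSV)
m=np.zeros(im.shape[:2],np.uint8); m[150:235,190:305]=255; sat=((h[...,1]<90)|(h[...,2]<60)).astype(np.uint8)*255
m=cv2.morphologyEx(cv2.bitwise_and(m,sat),cv2.MORPH_CLOSE,np.ones((7,7)))
cs,_=cv2.findContours(m,cv2.RETR_EXTERNAL,cv2.CHAIN_APPROX_NONE); k=max(cs,key=cv2.contourArea)
r=cv2.minAreaRect(k);print(r); print([ray(c,p,.05)for p in cv2.boxPoints(r)])
g=cen(im,(45,120,60),(80,255,255),roi)[0][1];print("btn",ray(c,g,.058))
s=camera("side");g2=cen(s["color"],(45,120,60),(80,255,255),(240,190,275,220));print(g2,[ray(s,x[1],.058) for x in g2])
a=s["color"][175:210,248:304];cv2.imwrite("pics/s0.png",cv2.resize(a,(784,490),interpolation=cv2.INTER_CUBIC)[:,:,::-1])
E
```

```text
green [(np.int32(35), array([247.        , 194.17142857]))]
or 17 [284.47058824 201.05882353] [ 0.43625352 -0.05280044  0.056     ] [162 107  38]
or 2 [259.5 207. ] [0.41467096 0.02980584 0.056     ] [95 61 29]
or 9 [270.88888889 211.33333333] [ 0.40110753 -0.00832605  0.056     ] [143 112  38]
or 4 [291.  215.5] [ 0.38874412 -0.07536655  0.056     ] [134  82  44]
((247.18646240234375, 194.88870239257812), (92.39572143554688, 50.300201416015625), 10.080597877502441)
[array([0.39512159, 0.23667504, 0.05      ]), array([0.56171189, 0.21205487, 0.05      ]), array([ 0.51401814, -0.09390311,  0.05      ]), array([ 0.34798401, -0.0674164 ,  0.05      ])]
btn [0.45633479 0.07228263 0.058     ]
[(np.int32(39), array([255.87179487, 203.12820513]))] [array([0.46247297, 0.06164137, 0.058     ])]
```

View pics/d0.png

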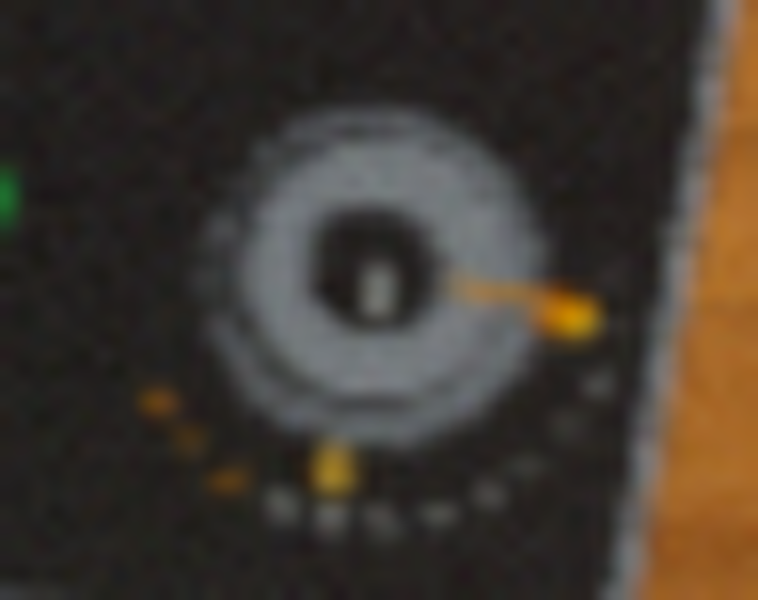

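View pics/s0.png

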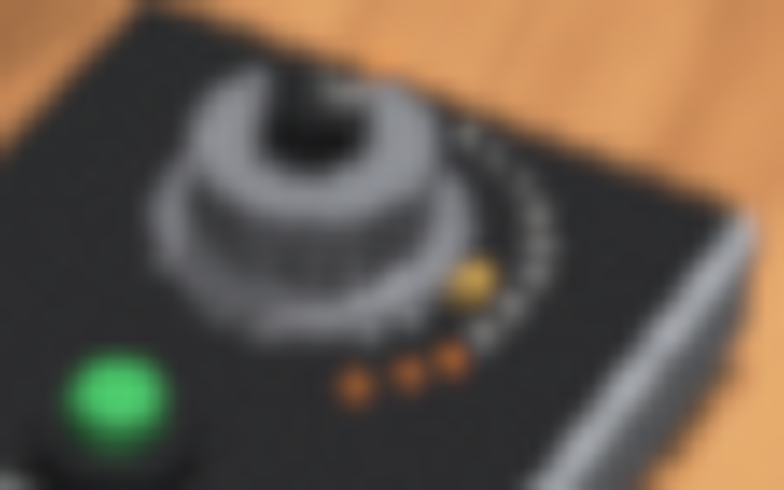

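The tab is at (570,313) and the pin at (333,468) in the crop, with the orange "over" ticks beyond the pin. The white timer mark faces the front. I'll refine the axis, angles and heights across two views.

```bash
python3 - <<'E'
from h import *
T=camera("top");S=camera("side")
def tri(a,b):
    A=[];
    for c,p in((T,a),(S,b)):
        P=c["intrinsics"]@np.c_[c["R"],c["t"]]; A+= [p[0]*P[2]-P[0],p[1]*P[2]-P[1]]
    v=np.linalg.svd(np.array(A))[2][-1]; return v[:3]/v[3]
G=(45,120,60),(80,255,255)
gt=cen(T["color"],*G,(190,150,305,235))[0][1];gs=cen(S["color"],*G,(240,190,275,220))[0][1]
b=tri(gt,gs);print("btn tri",b,[proj(c,b)-p for c,p in((T,gt),(S,gs))])
# drum+flange grey mask in top
im=T["color"]
g=cv2.resize(im[182:220,250:298],None,fx=8,fy=8,interpolation=cv2.INTER_CUBIC)
h=cv2.cvtColor(g,cv2.COLOR_RGB2HSV)
for th in(75,90,105):
    m=((h[...,2]>th)&(h[...,1]<90)).astype(np.uint8)*255
    m[:,330:]=0 if False else m[:,330:]
    cs,_=cv2.findContours(m,cv2.RETR_EXTERNAL,cv2.CHAIN_APPROX_NONE)
    k=[x for x in cs if cv2.contourArea(x)>5000]
    for x in k:
        e=cv2.fitEllipse(cv2.convexHull(x)); p=(np.array(e[0])+.5)/8-.5+[250,182]
        print(th,e,p,ray(T,p,.078),ray(T,p,.056))
# predicted axis
y=np.deg2rad(-8.8); C=np.array([.4547,.0719]); ax=C+np.array([.088*np.sin(y),-.088*np.cos(y)])
print("axis",ax)
hh=cv2.cvtColor(im,cv2.COLOR_RGB2HSV)
for nm,p in(("tab",((570/758*48)-.5+250,(313/600*38)-.5+182)),("pin",((333/758*48)-.5+250,(468/600*38)-.5+182))):
    X=ray(T,p,.056)[:2]-ax; print(nm,X+ax,np.hypot(*X),np.rad2deg(np.arctan2(X[1],X[0])))
E
```

```text
btn tri [0.45652916 0.0723243  0.06889331] [array([-0.07636834, -0.25873112]), array([0.56681202, 0.05191404])]
75 ((193.39334106445312, 142.93551635742188), (160.66738891601562, 172.89625549316406), 18.479124069213867) [273.73666763 199.42943954] [ 0.43977844 -0.01626062  0.078     ] [ 0.44089361 -0.01699663  0.056     ]
90 ((196.14280700683594, 144.7669219970703), (149.16534423828125, 164.18016052246094), 19.320377349853516) [274.08035088 199.65836525] [ 0.43905122 -0.01740327  0.078     ] [ 0.44015647 -0.01815486  0.056     ]
105 ((199.43173217773438, 139.51998901367188), (132.80126953125, 147.5836944580078), 127.38629913330078) [274.49146652 199.00249863] [ 0.44123548 -0.0187096   0.078     ] [ 0.44237051 -0.01947899  0.056     ]
axis [ 0.44123725 -0.0150641 ]
tab [ 0.43545522 -0.05655608] 0.041892917667219136 -97.93324079052395
pin [ 0.40172741 -0.00731071] 0.040263409029057076 168.897389293895
```

Emit:
carry_out([
  [[0.7, -0.82, 0], [0, 0, 0], 1],
  [[0.7, -0.82, 0], [0, 0, 0], 1],
  [[0.7, -0.82, 0], [0, 0, 0], 1],
  [[0.7, -0.82, 0], [0, 0, 0], 1],
  [[0.7, -0.82, 0], [0, 0, 0], 1],
  [[0.7, -0.82, 0], [0, 0, 0], 1],
  [[0.7, -0.82, 0], [0, 0, 0], 1],
  [[0.7, -0.82, 0], [0, 0, 0], 1],
], squeeze=40)

```text
clock: 0.97
eef_pos: [0.2581, -0.4057, 0.2313]
tcp_rot: [0.0, 0.991, 0.134, -0.0]
wrist_force: [1.6, -0.3, -0.2]
finger_gap: 0.0853
gripper_force: 0.0
```

Emit:
carry_out([
  [[0.7, -0.82, 0], [0, 0, 0], 1],
  [[0.7, -0.82, 0], [0, 0, 0], 1],
  [[0.7, -0.82, 0], [0, 0, 0], 1],
  [[0.7, -0.82, 0], [0, 0, 0], 1],
  [[0.7, -0.82, 0], [0, 0, 0], 1],
  [[0.7, -0.82, 0], [0, 0, 0], 1],
  [[0.7, -0.82, 0], [0, 0, 0], 1],
  [[0.7, -0.82, 0], [0, 0, 0], 1],
])

```text
clock: 1.63
eef_pos: [0.3493, -0.2104, 0.2314]
tcp_rot: [0.0, 0.991, 0.134, 0.0]
wrist_force: [0.9, -0.7, -0.4]
finger_gap: 0.0856
gripper_force: 0.0
```

Emit:
carry_out([
  [[0.7, -0.82, 0], [0, 0, 0], 1],
  [[0.7, -0.82, 0], [0, 0, 0], 1],
  [[0.7, -0.82, 0], [0, 0, 0], 1],
  [[0.7, -0.82, 0], [0, 0, 0], 1],
  [[0.7, -0.82, 0], [0, 0, 0], 1],
  [[0.7, -0.82, 0], [0, 0, 0], 1],
  [[0.7, -0.82, 0], [0, 0, 0], 1],
  [[0, 0, 0], [0, 0, 0], 1],
])

```text
clock: 2.3
eef_pos: [0.4304, -0.0364, 0.2316]
tcp_rot: [-0.0, 0.991, 0.137, 0.001]
wrist_force: [-0.1, 1.2, -0.8]
finger_gap: 0.0854
gripper_force: 0.0
```

Emit:
carry_out([
  [[0, 0, 0.2], [0, 0, -0.9], 1],
  [[0, 0, 0.2], [0, 0, -0.9], 1],
  [[0, 0, 0.2], [0, 0, -0.9], 1],
  [[0, 0, 0.2], [0, 0, -0.9], 1],
  [[0, 0, 0.2], [0, 0, -0.9], 1],
  [[0, 0, 0.2], [0, 0, -0.9], 1],
  [[0, 0, 0.2], [0, 0, -0.9], 1],
  [[0, 0, 0.2], [0, 0, -0.9], 1],
])

```text
clock: 2.97
eef_pos: [0.4288, -0.0409, 0.1911]
tcp_rot: [0.0, 0.842, 0.539, 0.0]
wrist_force: [0.7, -0.3, 0.0]
finger_gap: 0.0854
gripper_force: 0.0
```

Emit:
carry_out([
  [[0, 0, 0], [0, 0, -0.9], 1],
  [[0, 0, 0], [0, 0, -0.9], 1],
  [[0, 0, 0], [0, 0, -0.9], 1],
  [[0, 0, 0], [0, 0, -0.9], 1],
  [[0, 0, 0], [0, 0, -0.9], 1],
  [[0, 0, 0], [0, 0, 0], 1],
  [[0, 0, 0], [0, 0, 0], 1],
  [[0, 0, 0], [0, 0, 0], 1],
])

```text
clock: 3.63
eef_pos: [0.4288, -0.0408, 0.1913]
tcp_rot: [-0.0, 0.671, 0.741, -0.0]
wrist_force: [-0.0, 0.2, -0.3]
finger_gap: 0.0855
gripper_force: 0.0
```

Emit:
carry_out([
  [[0.47, 0.29, 0], [0, 0, 0], 1],
  [[0.47, 0.29, 0], [0, 0, 0], 1],
  [[0, 0, 0.6], [0, 0, 0], 1],
  [[0, 0, 0.6], [0, 0, 0], 1],
  [[0, 0, 0.6], [0, 0, 0], 1],
  [[0, 0, 0.6], [0, 0, 0], 1],
  [[0, 0, 0.4], [0, 0, 0], 1],
  [[0, 0, 0], [0, 0, 0], 1],
])

```text
clock: 4.3
eef_pos: [0.4399, -0.0157, 0.1198]
tcp_rot: [-0.001, 0.67, 0.742, -0.001]
wrist_force: [0.4, 0.1, -0.4]
finger_gap: 0.0854
gripper_force: 0.0
```

```bash
python3 - <<'E'
from h import *
o=get_obs();print(o["eef_pos"],o["tcp_rot"],o["wrist_force"],o["wrist_torque"],o["q"])
s=camera("side");a=s["color"][140:230,225:345];cv2.imwrite("pics/s1.png",cv2.resize(a,(800,600),interpolation=cv2.INTER_CUBIC)[:,:,::-1])
E
```

```text
[ 0.43993858 -0.01569174  0.11976389] [-1.17382917e-03  6.70388922e-01  7.42008692e-01 -6.45272776e-04] [ 0.43825578  0.05781289 -0.41219323] [0.01599874 0.04122992 0.0412728 ] [ 0.52867296  0.30829092 -0.63790167  2.13694465  0.26028023  0.77390129
 -0.17364738]
```

View pics/s1.png

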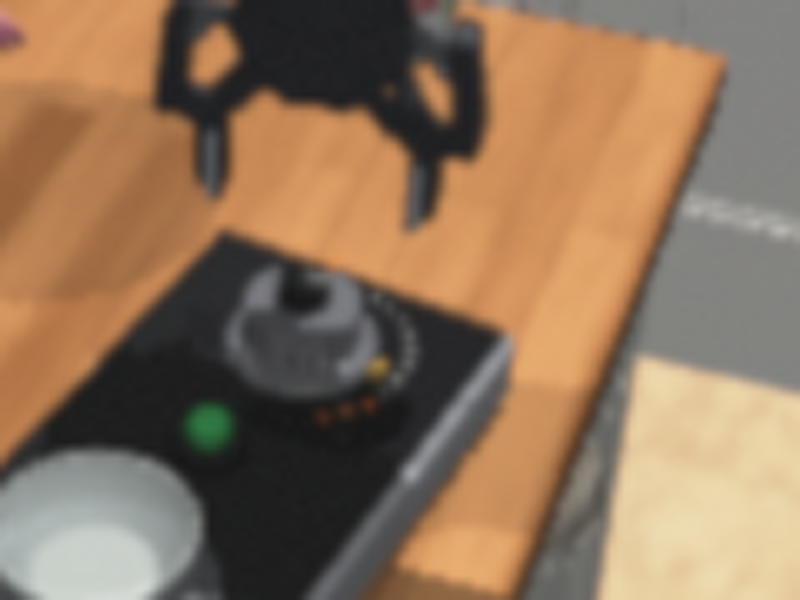

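The open fingers, with tips at (210,195) and (412,225), straddle the drum below them. I'll descend and grip gently.

Emit:
carry_out([
  [[0, 0.04, 0.4], [0, 0, 0], 1],
  [[0, 0, 0.4], [0, 0, 0], 1],
  [[0, 0, 0.4], [0, 0, 0], 1],
  [[0, 0, 0.4], [0, 0, 0], 1],
  [[0, 0, 0.4], [0, 0, 0], 1],
  [[0, 0, 0.35], [0, 0, 0], 1],
  [[0, 0, 0], [0, 0, 0], 1],
  [[0, 0, 0], [0, 0, 0], 1],
], squeeze=20)

```text
clock: 5.02
eef_pos: [0.4416, -0.0154, 0.0621]
tcp_rot: [-0.001, 0.67, 0.743, -0.0]
wrist_force: [0.3, 0.2, -0.8]
finger_gap: 0.0855
gripper_force: 0.0
```

Emit:
carry_out([
  [[0, 0, 0], [0, 0, 0], 0.5],
  [[0, 0, 0], [0, 0, 0], 0.5],
  [[0, 0, 0], [0, 0, 0], 0.5],
  [[0, 0, 0], [0, 0, 0], 0.5],
  [[0, 0, 0], [0, 0, 0], 0.5],
  [[0, 0, 0], [0, 0, 0], 0.5],
  [[0, 0, 0], [0, 0, 0], 0.5],
  [[0, 0, 0], [0, 0, 0], 0.5],
])

```text
clock: 5.68
eef_pos: [0.4438, -0.0155, 0.0637]
tcp_rot: [0.001, 0.67, 0.743, 0.001]
wrist_force: [5.6, 1.2, 7.4]
finger_gap: 0.0535
gripper_force: 20.2
```

```bash
cat > st.py <<'E'
from h import *
from scipy.spatial.transform import Rotation as Ro
o=get_obs();q=o["tcp_rot"];R=Ro.from_quat([q[1],q[2],q[3],q[0]]).as_matrix()
print("t",o["clock"],"p",o["eef_pos"].round(4),"yaw_y",np.rad2deg(np.arctan2(R[1,1],R[0,1])).round(2),"Ftool",(R.T@o["wrist_force"]).round(2),"Mtool",(R.T@o["wrist_torque"]).round(3),"gap",o["finger_gap"],o["gripper_force"],"q",o["q"].round(2))
E
python3 st.py
```

```text
t 5.6833 p [ 0.4438 -0.0155  0.0637] yaw_y 5.9 Ftool [ 0.6   5.7  -7.38] Mtool [-1.355  0.021  0.025] gap 0.05354946671203433 20.180890560150146 q [ 0.46  0.42 -0.58  2.17  0.37  0.65 -0.27]
```

Emit:
carry_out([
  [[0, 0, 0], [0, 0, 0], 0.85],
  [[0, 0, 0], [0, 0, 0], 0.85],
  [[0, 0, 0], [0, 0, 0], 0.85],
  [[0, 0.1, -0.06], [0, 0, 0], 0.85],
  [[0, 0, 0], [0, 0, 0], 0.85],
  [[0, 0, 0], [0, 0, 0], 0.85],
], squeeze=30)

```text
clock: 6.18
eef_pos: [0.4445, -0.0154, 0.0641]
tcp_rot: [-0.0, 0.67, 0.743, 0.0]
wrist_force: [-0.6, 0.3, 0.9]
finger_gap: 0.0728
gripper_force: 0.0
```

```bash
python3 st.py
```

```text
t 6.1833 p [ 0.4445 -0.0154  0.0641] yaw_y 5.9 Ftool [ 0.36 -0.57 -0.92] Mtool [0.024 0.001 0.069] gap 0.07276830721818345 0.0 q [ 0.46  0.42 -0.58  2.16  0.37  0.66 -0.27]
```

Emit:
carry_out([
  [[0, 0, 0], [0, 0, 0], 0.5],
  [[0, 0, 0], [0, 0, 0], 0.5],
  [[0, 0, 0], [0, 0, 0], 0.5],
  [[0, 0, 0], [0, 0, 0], 0.5],
  [[0, 0, 0], [0, 0, 0], 0.5],
  [[0, 0, 0], [0, 0, 0], 0.5],
  [[0, 0, 0], [0, 0, 0], 0.5],
])

```text
clock: 6.77
eef_pos: [0.4438, -0.0155, 0.0642]
tcp_rot: [-0.0, 0.67, 0.743, -0.001]
wrist_force: [-6.2, 0.1, 13.7]
finger_gap: 0.0539
gripper_force: 28.6
```

```bash
python3 st.py
```

```text
t 6.7667 p [ 0.4438 -0.0155  0.0642] yaw_y 5.9 Ftool [  0.73  -6.12 -13.71] Mtool [1.582 0.13  0.069] gap 0.0538597424940399 28.571581542491913 q [ 0.46  0.42 -0.58  2.16  0.37  0.66 -0.27]
```

Emit:
carry_out([
  [[0, -0.02, -0.03], [0, 0, 0.2], 0.5],
  [[0, 0, 0], [0, 0, 0.4], 0.5],
  [[0, 0, 0], [0, 0, 0.5], 0.5],
  [[0, 0, 0], [0, 0, 0.5], 0.5],
  [[0, 0, 0], [0, 0, 0.5], 0.5],
  [[0, 0, 0], [0, 0, 0.5], 0.5],
  [[0, 0, 0], [0, 0, 0.4], 0.5],
  [[0, 0, 0], [0, 0, 0], 0.5],
])

```text
clock: 7.43
eef_pos: [0.4433, -0.0154, 0.0646]
tcp_rot: [-0.0, 0.793, 0.61, -0.0]
wrist_force: [-2.0, -0.5, -3.3]
finger_gap: 0.0528
gripper_force: 36.4
```

```bash
python3 st.py
```

```text
t 7.4333 p [ 0.4433 -0.0154  0.0646] yaw_y -14.88 Ftool [-0.99 -1.77  3.3 ] Mtool [ 0.533 -0.123  0.092] gap 0.05281206102885463 36.40550136566162 q [ 0.39  0.4  -0.49  2.17  0.31  0.64 -0.58]
```

```bash
python3 - <<'E'
from h import *
t=camera("top")["color"][172:226,240:312];s=camera("side")["color"][165:219,248:320]
cv2.imwrite("pics/b1.png",np.hstack([cv2.resize(x,(400,300),interpolation=cv2.INTER_CUBIC) for x in(t,s)])[:,:,::-1])
E
```

```text
(no output)
```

View pics/b1.png

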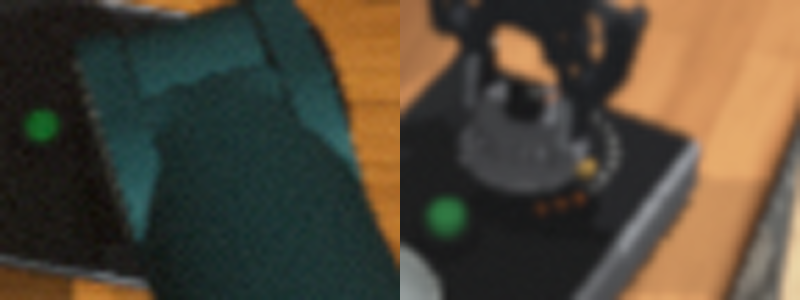

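The fingers hold the drum, and the brass pin is visible in the side view at (586,167). The top view is blocked by the arm. I'll keep turning and then check the tab in the side view.

Emit:
carry_out([
  [[0, 0, 0], [0, 0, 0.4], 0.5],
  [[0, 0, 0], [0, 0, 0.6], 0.5],
  [[0, 0, 0], [0, 0, 0.6], 0.5],
  [[0, 0, 0], [0, 0, 0.6], 0.5],
  [[0, 0, 0], [0, 0, 0.6], 0.5],
  [[0, 0, 0], [0, 0, 0.6], 0.5],
  [[0, 0, 0], [0, 0, 0.4], 0.5],
  [[0, 0, 0], [0, 0, 0], 0.5],
])

```text
clock: 8.2
eef_pos: [0.4428, -0.0151, 0.0645]
tcp_rot: [-0.0, 0.91, 0.415, -0.001]
wrist_force: [-6.9, 2.1, 2.3]
finger_gap: 0.053
gripper_force: 36.8
```

```bash
python3 st.py
```

```text
t 8.2 p [ 0.4428 -0.0151  0.0645] yaw_y -40.93 Ftool [-2.99 -6.6  -2.28] Mtool [ 1.602 -0.454  0.089] gap 0.05297881065193389 36.76075637340546 q [ 0.3   0.38 -0.39  2.17  0.24  0.63 -0.97]
```

Emit:
carry_out([
  [[0, 0, 0], [0, 0, 0.4], 0.5],
  [[0, 0, 0], [0, 0, 0.6], 0.5],
  [[0, 0, 0], [0, 0, 0.6], 0.5],
  [[0, 0, 0], [0, 0, 0.6], 0.5],
  [[0, 0, 0], [0, 0, 0.5], 0.5],
  [[0, 0, 0], [0, 0, 0.4], 0.5],
  [[0, 0, 0], [0, 0, 0], 0.5],
])

```text
clock: 8.78
eef_pos: [0.4426, -0.0148, 0.0645]
tcp_rot: [-0.001, 0.971, 0.24, -0.001]
wrist_force: [-8.4, 4.5, 4.8]
finger_gap: 0.0527
gripper_force: 37.0
```

```bash
python3 st.py; python3 - <<'E'
from h import *
s=camera("side")["color"][175:211,262:310]
cv2.imwrite("pics/b2.png",cv2.resize(s,(800,600),interpolation=cv2.INTER_CUBIC)[:,:,::-1])
E
```

```text
t 8.7833 p [ 0.4426 -0.0148  0.0645] yaw_y -62.22 Ftool [-5.3  -7.9  -4.75] Mtool [ 2.085 -1.139  0.067] gap 0.05271288708024629 36.993041038513184 q [ 0.23  0.37 -0.3   2.17  0.19  0.62 -1.29]
```

View pics/b2.png

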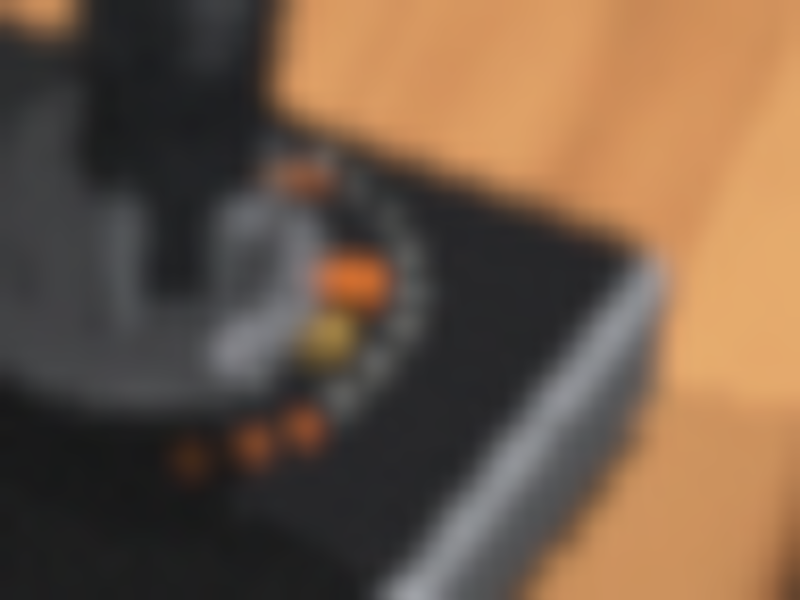

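```bash
python3 - <<'E'
from h import *
c=camera("side");im=c["color"]
for p in cen(im,(3,150,80),(35,255,255),(274,183,290,206)): print(p,ray(c,p[1],.056))
f=lambda x,y:(x/16.667-.5+262,y/16.667-.5+175)
a,b=[ray(c,f(*p),.056) for p in((355,280),(330,340))]
print(a,b,np.linalg.norm(a-b),"deg",np.rad2deg(2*np.arcsin(np.linalg.norm(a-b)/.084)))
ax=np.array([.443,-.0155]);
for d in range(-210,-140,10):
    print(d,(np.array(proj(c,[*(ax+.042*np.array([np.cos(np.deg2rad(d)),np.sin(np.deg2rad(d))])),.056]))-[262,175]+.5)*16.667)
E
```

```text
(np.int32(10), array([282.8, 191.5])) [ 0.40363639 -0.0225427   0.056     ]
(np.int32(3), array([279.66666667, 200.33333333])) [0.39967321 0.02083526 0.056     ]
(np.int32(2), array([276.5, 201. ])) [0.40776837 0.0273172  0.056     ]
[ 0.40394002 -0.02347232  0.056     ] [ 0.40294372 -0.00521509  0.056     ] 0.018284395201976986 deg 25.14459630667347
-210 [293.36153177 370.32654947]
-200 [320.21910934 352.55445285]
-190 [341.5528575  331.95146949]
-180 [356.75201524 309.20433775]
-170 [365.42139607 285.05309887]
-160 [367.38458531 260.26285696]
-150 [362.67827003 235.59713131]
```

Tab at (355,280), pin at (330,340): about 25° between centres, so roughly 14° to touch, in agreement with the first estimate.

Emit:
carry_out([
  [[0, 0, 0], [0, 0, 0.3], 0.5],
  [[0, 0, 0], [0, 0, 0.4], 0.5],
  [[0, 0, 0], [0, 0, 0.4], 0.5],
  [[0, 0, 0], [0, 0, 0.3], 0.5],
  [[0, 0, 0], [0, 0, 0], 0.5],
])

```text
clock: 9.3
eef_pos: [0.4425, -0.0146, 0.0645]
tcp_rot: [-0.001, 0.987, 0.158, -0.001]
wrist_force: [-9.2, 6.4, 4.8]
finger_gap: 0.0531
gripper_force: 37.1
```

```bash
python3 st.py
```

```text
t 9.3 p [ 0.4425 -0.0146  0.0645] yaw_y -71.79 Ftool [-6.76 -8.97 -4.74] Mtool [ 2.25  -1.433  0.103] gap 0.053108278835902134 37.06715762615204 q [ 0.19  0.37 -0.26  2.17  0.16  0.62 -1.44]
```

Emit:
carry_out([
  [[0, 0, 0], [0, 0, 0.17], 0.5],
  [[0, 0, 0], [0, 0, 0], 0.5],
])

```text
clock: 9.47
eef_pos: [0.4425, -0.0146, 0.0645]
tcp_rot: [-0.001, 0.989, 0.149, -0.001]
wrist_force: [-9.1, 6.5, 5.4]
finger_gap: 0.0533
gripper_force: 37.1
```

```bash
python3 st.py
```

```text
t 9.4667 p [ 0.4425 -0.0146  0.0645] yaw_y -72.88 Ftool [-6.82 -8.89 -5.35] Mtool [ 2.309 -1.458  0.133] gap 0.05330464976994576 37.09116518497467 q [ 0.19  0.37 -0.26  2.17  0.16  0.62 -1.45]
```

Emit:
carry_out([
  [[0, 0, 0], [0, 0, 0.17], 0.5],
  [[0, 0, 0], [0, 0, 0], 0.5],
])

```text
clock: 9.63
eef_pos: [0.4425, -0.0146, 0.0645]
tcp_rot: [-0.001, 0.99, 0.139, -0.001]
wrist_force: [-9.1, 7.3, 4.8]
finger_gap: 0.0532
gripper_force: 37.1
```

```bash
python3 st.py
```

```text
t 9.6333 p [ 0.4425 -0.0146  0.0645] yaw_y -74.05 Ftool [-6.79 -9.55 -4.75] Mtool [ 2.332 -1.55   0.061] gap 0.05322652126014208 37.09799766540527 q [ 0.19  0.37 -0.25  2.17  0.16  0.62 -1.47]
```

Emit:
carry_out([
  [[-0.03, -0.04, 0], [0, 0, 0], 0.5],
  [[0, 0, 0], [0, 0, 0.17], 0.5],
  [[0, 0, 0], [0, 0, 0], 0.5],
])

```text
clock: 9.88
eef_pos: [0.4424, -0.0145, 0.0646]
tcp_rot: [-0.0, 0.992, 0.128, -0.0]
wrist_force: [-3.8, 3.0, -3.2]
finger_gap: 0.0531
gripper_force: 36.3
```

```bash
python3 st.py
```

```text
t 9.8833 p [ 0.4424 -0.0145  0.0646] yaw_y -75.34 Ftool [-2.92 -3.86  3.17] Mtool [ 1.097 -0.652 -0.06 ] gap 0.053062071340335505 36.32122278213501 q [ 0.18  0.37 -0.25  2.17  0.15  0.62 -1.49]
```

Emit:
carry_out([
  [[0, 0, 0], [0, 0, 0.13], 0.5],
  [[0, 0, 0], [0, 0, 0], 0.5],
])

```text
clock: 10.05
eef_pos: [0.4424, -0.0144, 0.0646]
tcp_rot: [-0.0, 0.993, 0.12, -0.001]
wrist_force: [-4.0, 4.5, -3.8]
finger_gap: 0.0527
gripper_force: 36.3
```

```bash
python3 st.py;python3 - <<'E'
from h import *
s=camera("side")["color"][175:211,262:310]
cv2.imwrite("pics/b3.png",cv2.resize(s,(800,600),interpolation=cv2.INTER_CUBIC)[:,:,::-1])
E
```

```text
t 10.05 p [ 0.4424 -0.0144  0.0646] yaw_y -76.19 Ftool [-2.86 -5.33  3.79] Mtool [ 1.101 -0.743 -0.126] gap 0.0526979600628048 36.326719522476196 q [ 0.18  0.37 -0.25  2.17  0.15  0.62 -1.51]
```

View pics/b3.png

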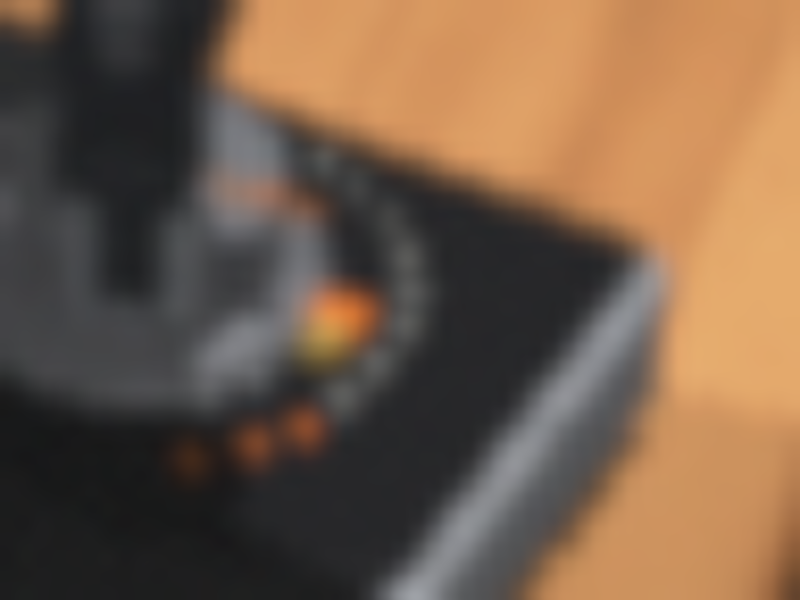

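The tab at (345,305) is now against the pin at (322,345), and the wrist moment has started to drop. I'll take small steps and watch the moment.

Emit:
carry_out([
  [[0, 0, 0], [0, 0, 0], 0.5],
])

```text
clock: 10.18
eef_pos: [0.4424, -0.0145, 0.0646]
tcp_rot: [-0.0, 0.993, 0.121, -0.0]
wrist_force: [-3.6, 3.4, -3.8]
finger_gap: 0.0527
gripper_force: 36.3
```

```bash
python3 st.py
```

```text
t 10.1833 p [ 0.4424 -0.0145  0.0646] yaw_y -76.15 Ftool [-2.67 -4.2   3.8 ] Mtool [ 1.113 -0.659 -0.157] gap 0.052655859525431906 36.33144736289978 q [ 0.18  0.37 -0.25  2.17  0.15  0.62 -1.5 ]
```

Emit:
carry_out([
  [[0, 0, 0], [0, 0, 0.07], 0.5],
  [[0, 0, 0], [0, 0, 0], 0.5],
])

```text
clock: 10.35
eef_pos: [0.4424, -0.0145, 0.0646]
tcp_rot: [-0.0, 0.993, 0.116, -0.0]
wrist_force: [-3.8, 2.6, -3.2]
finger_gap: 0.0531
gripper_force: 36.3
```

```bash
python3 st.py
```

```text
t 10.35 p [ 0.4424 -0.0145  0.0646] yaw_y -76.64 Ftool [-3.1  -3.38  3.16] Mtool [ 1.034 -0.781 -0.267] gap 0.05307114009056578 36.3350647687912 q [ 0.18  0.37 -0.24  2.17  0.15  0.62 -1.51]
```

Emit:
carry_out([
  [[0, 0, 0], [0, 0, 0], 0.5],
])

```text
clock: 10.43
eef_pos: [0.4424, -0.0144, 0.0646]
tcp_rot: [-0.0, 0.993, 0.116, -0.001]
wrist_force: [-3.2, 3.7, -3.1]
finger_gap: 0.0531
gripper_force: 36.3
```

```bash
python3 st.py
```

```text
t 10.4333 p [ 0.4424 -0.0144  0.0646] yaw_y -76.62 Ftool [-2.29 -4.37  3.11] Mtool [ 1.175 -0.688 -0.216] gap 0.05308711721784737 36.336164474487305 q [ 0.18  0.37 -0.24  2.17  0.15  0.62 -1.51]
```

Emit:
carry_out([
  [[0, 0, 0], [0, 0, 0.1], 0.5],
  [[0, 0, 0], [0, 0, 0], 0.5],
  [[0, 0, 0], [0, 0, 0], 0.5],
])

```text
clock: 10.68
eef_pos: [0.4424, -0.0145, 0.0646]
tcp_rot: [-0.0, 0.994, 0.111, -0.001]
wrist_force: [-5.4, 3.4, -2.2]
finger_gap: 0.053
gripper_force: 36.3
```

```bash
python3 st.py
```

```text
t 10.6833 p [ 0.4424 -0.0145  0.0646] yaw_y -77.31 Ftool [-4.48 -4.47  2.18] Mtool [ 1.161 -0.792 -0.307] gap 0.05296261616615517 36.33931338787079 q [ 0.17  0.37 -0.24  2.17  0.15  0.62 -1.52]
```

Emit:
carry_out([
  [[0, 0, 0], [0, 0, 0], 0.5],
  [[0, 0, 0], [0, 0, 0], 0.5],
  [[0, 0, 0], [0, 0, 0], 0.5],
  [[0, 0, 0], [0, 0, 0], 0.5],
  [[0, 0, 0], [0, 0, 0], 0.5],
  [[0, 0, 0], [0, 0, 0], 0.5],
  [[0, 0, 0], [0, 0, 0], 0.5],
  [[0, 0, 0], [0, 0, 0], 0.5],
])

```text
clock: 11.35
eef_pos: [0.4424, -0.0145, 0.0646]
tcp_rot: [-0.0, 0.994, 0.111, -0.001]
wrist_force: [-4.7, 3.8, -3.7]
finger_gap: 0.0531
gripper_force: 36.3
```

```bash
python3 st.py
```

```text
t 11.35 p [ 0.4424 -0.0145  0.0646] yaw_y -77.31 Ftool [-3.71 -4.73  3.69] Mtool [ 1.142 -0.738 -0.322] gap 0.053117106848039504 36.34019136428833 q [ 0.17  0.37 -0.24  2.17  0.15  0.62 -1.52]
```

Emit:
carry_out([
  [[0, 0, 0], [0, 0, 0.08], 0.5],
  [[0, 0, 0], [0, 0, 0], 0.5],
  [[0, 0, 0], [0, 0, 0], 0.5],
  [[0, 0, 0], [0, 0, 0], 0.5],
  [[0, 0, 0], [0, 0, 0], 0.5],
  [[0, 0, 0], [0, 0, 0], 0.5],
  [[0, 0, 0], [0, 0, 0], 0.5],
  [[0, 0, 0], [0, 0, 0], 0.5],
])

```text
clock: 12.02
eef_pos: [0.4424, -0.0145, 0.0646]
tcp_rot: [-0.0, 0.994, 0.106, -0.001]
wrist_force: [-5.4, 3.4, -3.2]
finger_gap: 0.0529
gripper_force: 36.3
```

```bash
python3 st.py
```

```text
t 12.0167 p [ 0.4424 -0.0145  0.0646] yaw_y -77.85 Ftool [-4.52 -4.44  3.2 ] Mtool [ 1.115 -0.783 -0.474] gap 0.05290637032862595 36.34434163570404 q [ 0.17  0.37 -0.24  2.17  0.15  0.62 -1.53]
```

Emit:
carry_out([
  [[0, 0, 0], [0, 0, 0], 0.85],
  [[0, 0, 0], [0, 0, 0], 0.85],
  [[0, 0, 0], [0, 0, 0], 1],
  [[0, 0, 0], [0, 0, 0], 1],
  [[0, 0, 0], [0, 0, 0], 1],
  [[0, 0, 0], [0, 0, 0], 1],
])

```text
clock: 12.52
eef_pos: [0.443, -0.0148, 0.0649]
tcp_rot: [0.0, 0.994, 0.105, 0.0]
wrist_force: [-0.7, 0.2, -0.1]
finger_gap: 0.0855
gripper_force: 0.0
```

```bash
python3 st.py
```

```text
t 12.5167 p [ 0.443  -0.0148  0.0649] yaw_y -77.92 Ftool [-0.61 -0.29  0.15] Mtool [-0.038 -0.052 -0.029] gap 0.08549771537666068 0.0 q [ 0.17  0.37 -0.24  2.17  0.15  0.62 -1.53]
```

Emit:
carry_out([
  [[0, 0, -0.5], [0, 0, 0], 1],
  [[0, 0, -0.7], [0, 0, 0], 1],
  [[0, 0, -0.7], [0, 0, 0], 1],
  [[0, 0, -0.7], [0, 0, 0], 1],
  [[0, 0, -0.7], [0, 0, 0], 1],
  [[0, 0, 0], [0, 0, 0], 0],
  [[0.3, -0.8, 0], [0, 0, 0], 0],
  [[0.3, -0.8, 0], [0, 0, 0], 0],
], squeeze=20)

```text
clock: 13.18
eef_pos: [0.4492, 0.0272, 0.1473]
tcp_rot: [0.0, 0.995, 0.104, 0.0]
wrist_force: [0.5, -0.6, -0.3]
finger_gap: 0.0517
gripper_force: 0.0
```

Emit:
carry_out([
  [[0.3, -0.8, 0], [0, 0, 0], 0],
  [[0.35, -0.9, 0], [0, 0, 0], 0],
  [[0, 0, 0], [0, 0, 0], 0],
  [[0, 0, 0], [0, 0, 0], 0],
  [[0, 0, 0], [0, 0, 0], 0],
])

```text
clock: 13.6
eef_pos: [0.4559, 0.072, 0.1469]
tcp_rot: [0.0, 0.994, 0.105, -0.0]
wrist_force: [-0.6, 0.5, 0.0]
finger_gap: -0.0001
gripper_force: 0.0
```

```bash
python3 st.py;python3 - <<'E'
from h import *
s=camera("side")["color"][152:212,235:315]
cv2.imwrite("pics/b4.png",cv2.resize(s,(800,600),interpolation=cv2.INTER_CUBIC)[:,:,::-1])
E
```

```text
t 13.6 p [0.4559 0.072  0.1469] yaw_y -77.92 Ftool [-0.44 -0.65 -0.  ] Mtool [ 0.03  -0.011  0.029] gap -0.00013771129756788946 0.0 q [ 0.06  0.25 -0.32  2.08  0.11  0.83 -1.68]
```

View pics/b4.png

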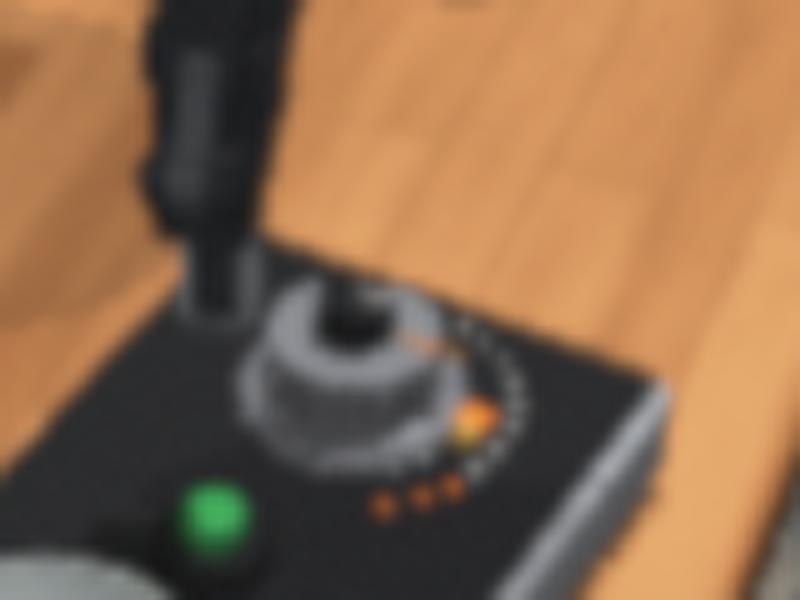

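The tab at (478,412) rests on the pin at (466,437), and the closed fingers are above the green button at (215,515). I'll press now.

Emit:
carry_out([
  [[0, 0, 0.6], [0, 0, 0], 0],
  [[0, 0, 0.6], [0, 0, 0], 0],
  [[0, 0, 0.6], [0, 0, 0], 0],
  [[0, 0, 0.6], [0, 0, 0], 0],
  [[0, 0, 0.4], [0, 0, 0], 0],
  [[0, 0, 0], [0, 0, 0], 0],
  [[0, 0, 0], [0, 0, 0], 0],
])

```text
clock: 14.23
eef_pos: [0.456, 0.0721, 0.0773]
tcp_rot: [-0.0, 0.994, 0.105, -0.0]
wrist_force: [0.1, -0.1, 0.2]
finger_gap: 0.0
gripper_force: 0.0
```

Emit:
carry_out([
  [[0, 0, 0.1], [0, 0, 0], 0],
  [[0, 0, 0.1], [0, 0, 0], 0],
  [[0, 0, 0.1], [0, 0, 0], 0],
  [[0, 0, 0], [0, 0, 0], 0],
])

```text
clock: 14.57
eef_pos: [0.4564, 0.0725, 0.0698]
tcp_rot: [-0.0, 0.994, 0.105, 0.0]
wrist_force: [1.3, -1.6, 1.7]
finger_gap: 0.0
gripper_force: 0.9
```

Emit:
carry_out([
  [[0, 0, 0.1], [0, 0, 0], 0],
  [[0, 0, 0], [0, 0, 0], 0],
])

```text
clock: 14.73
eef_pos: [0.4563, 0.0725, 0.0672]
tcp_rot: [-0.0, 0.994, 0.105, 0.0]
wrist_force: [1.8, -1.6, 2.8]
finger_gap: 0.0002
gripper_force: 1.6
```

Emit:
carry_out([
  [[0, 0, 0.08], [0, 0, 0], 0],
  [[0, 0, 0], [0, 0, 0], 0],
])

```text
clock: 14.9
eef_pos: [0.4565, 0.0725, 0.0658]
tcp_rot: [0.0, 0.994, 0.105, 0.0]
wrist_force: [-4.8, -1.4, 20.5]
finger_gap: 0.0
gripper_force: 10.1
```

Emit:
carry_out([
  [[0, 0, 0.05], [0, 0, 0], 0],
  [[0, 0, 0], [0, 0, 0], 0],
])

```text
clock: 15.07
eef_pos: [0.4566, 0.0725, 0.0653]
tcp_rot: [0.0, 0.994, 0.105, 0.0]
wrist_force: [-11.2, -3.9, 42.7]
finger_gap: 0.0001
gripper_force: 21.1
```

Emit:
carry_out([
  [[0, 0, -0.1], [0, 0, 0], 0],
  [[0, 0, -0.2], [0, 0, 0], 0],
  [[0, 0, -0.5], [0, 0, 0], 0],
  [[0, 0, -0.8], [0, 0, 0], 0],
  [[0, 0, -0.8], [0, 0, 0], 0],
  [[0, 0, -0.8], [0, 0, 0], 0],
  [[0, 0, -0.8], [0, 0, 0], 0],
  [[0, 0, -0.8], [0, 0, 0], 0],
])

```text
clock: 15.73
eef_pos: [0.4557, 0.0725, 0.1849]
tcp_rot: [-0.0, 0.994, 0.105, -0.0]
wrist_force: [-0.4, -0.2, 0.2]
finger_gap: -0.0001
gripper_force: 0.0
```

Emit:
carry_out([
  [[-0.8, 0, -0.3], [0, 0, 0], 0],
  [[-0.8, 0, 0], [0, 0, 0], 0],
  [[-0.6, 0.8, 0], [0, 0, 0], 0],
  [[-0.3, 0.9, 0], [0, 0, 0], 0],
  [[0, 0.9, 0], [0, 0, 0], 0],
  [[0, 0.9, 0], [0, 0, 0], 0],
  [[0, 0.9, 0], [0, 0, 0], 0],
  [[0, 0.9, 0], [0, 0, 0], 0],
])

```text
clock: 16.4
eef_pos: [0.4226, -0.0712, 0.1915]
tcp_rot: [-0.0, 0.994, 0.105, -0.0]
wrist_force: [0.1, 0.1, 0.3]
finger_gap: -0.0005
gripper_force: 0.0
```

Emit:
carry_out([
  [[0, 0.9, 0], [0, 0, 0], 0],
  [[0, 0.9, 0], [0, 0, 0], 0],
  [[0, 0.9, 0], [0, 0, 0], 0],
  [[0, 0.9, 0], [0, 0, 0], 0],
  [[0, 0.9, 0], [0, 0, 0], 0],
  [[0, 0.9, 0], [0, 0, 0], 0],
  [[0, 0, 0], [0, 0, 0], 0],
  [[0, 0, 0], [0, 0, 0], 0],
])

```text
clock: 17.07
eef_pos: [0.4507, -0.2027, 0.1911]
tcp_rot: [-0.0, 0.995, 0.105, -0.0]
wrist_force: [0.1, 0.1, -0.2]
finger_gap: -0.0002
gripper_force: 0.0
```

```bash
python3 st.py;python3 - <<'E'
from h import *
t=camera("top")["color"][172:226,240:312];s=camera("side")["color"][165:219,248:320]
cv2.imwrite("pics/b5.png",np.hstack([cv2.resize(x,(400,300),interpolation=cv2.INTER_CUBIC) for x in(t,s)])[:,:,::-1])
E
```

```text
t 17.0667 p [ 0.4507 -0.2027  0.1911] yaw_y -78.0 Ftool [ 0.14 -0.1   0.17] Mtool [-0.012  0.003 -0.008] gap -0.00017696933428231143 0.0 q [ 0.44  0.23 -0.1   1.97  0.03  0.94 -1.03]
```

View pics/b5.png

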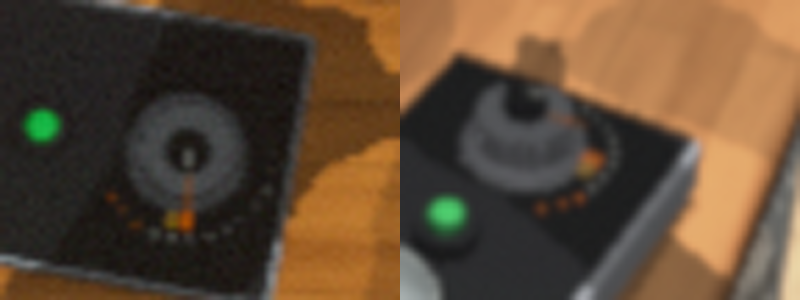

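The tab at (187,220) bears on the pin at (172,220), and the timer mark at (188,157) is still at the front. The button is up and the arm is clear, so I'm handing in.

```bash
python3 -c "
from plant import workorder
print(workorder.close_job())"
```

```text
the job is handed in; nothing more can be done
None
```

The job is handed in: the ring's tab rests against the stop pin after a hold of over a second at an estimated 5–13 N, the timer mark looked unmoved in the last picture, and the start button was pressed fully down and released; the pressing fingers briefly reached about 43 N at the bottom of the stroke.

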